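# Seat the honey jars and serve a roll with the tongs

### The job

Lay out the fireside snack: set the two honey jars that stand on the tray upright into the two empty pockets of the serving board, one by one, and let go of them. Then grip the steel tongs, close their jaws on the small round bread roll and lift it some 8 cm or more off its slab, never touching the roll with the fingers; finish while still holding the roll up in the tongs, and leave the oblong roll, the glasses and everything else as they are.

Things in the scene. Friction and masses are not known exactly. Their poses are not given: they have to be found in the camera images.
- jar_a: mini honey jar: upright cylinder 46 mm across and 55 mm tall, 90 g, amber glass with a 12 mm brass cap of the same width; origin at the centre of its underside, z up. All three jars are alike; at the start any two of them stand on the flat tray and the third already stands in the middle pocket of the board
- jar_b: mini honey jar: upright cylinder 46 mm across and 55 mm tall, 90 g, amber glass with a 12 mm brass cap of the same width; origin at the centre of its underside, z up. All three jars are alike; at the start any two of them stand on the flat tray and the third already stands in the middle pocket of the board
- jar_c: mini honey jar: upright cylinder 46 mm across and 55 mm tall, 90 g, amber glass with a 12 mm brass cap of the same width; origin at the centre of its underside, z up. All three jars are alike; at the start any two of them stand on the flat tray and the third already stands in the middle pocket of the board
- board: fixed wooden serving board, 250 mm (its x) by 90 mm (its y), 20 mm thick, with three round blind pockets in a row along its x; origin at the centre of its underside, on the table. The pocket floors are 8 mm above the table
- board_hole0 (a point): centre of the mouth of the -x end pocket, level with the board's top (20 mm above the table); 52 mm wide, 12 mm deep; the three are 75 mm apart along the board's x
- board_hole1 (a point): centre of the mouth of the middle pocket, level with the board's top (20 mm above the table); 52 mm wide, 12 mm deep; the three are 75 mm apart along the board's x
- board_hole2 (a point): centre of the mouth of the +x end pocket, level with the board's top (20 mm above the table); 52 mm wide, 12 mm deep; the three are 75 mm apart along the board's x
- tray: fixed flat dark steel tray without a rim, 100 (x) by 190 (y) by 8 mm thick; origin at the centre of its underside; two jars stand on it
- slab: fixed dark wooden bread slab, 130 (x) by 230 (y) by 14 mm thick; origin at the centre of its underside; the round roll and the oblong roll lie on it, either one on either half
- roll: small round bread roll, 50 mm across at 14 to 22 mm above its flat underside, 40 mm tall, about 40 g; origin at the centre of its underside. To be touched by the tongs only
- roll_center (a point): centre of the round roll, 18 mm above its underside
- tongs: steel serving tongs lying flat on the table, about 215 mm long, 22 mm tall, 90 g. Origin on the underside, midway between the arms at the place to grip (near the centre of mass); x points to the jaws, z up. Two arms, sprung open and moving together, hinge on a round hub 85 mm behind the origin (-x)
- tongs_grip (a point): grip point: 11 mm above the tongs' origin. The arms' flat outer faces run here for 80 mm (x -50 to +30 mm), 57 mm apart when open, about 44 mm when the jaws meet the roll, 21 mm when shut. About 7 N on each arm begins to close them, 10 N reaches the roll. Squeezed to 53 mm they can be carried on the spring's push, jaws still 70 mm apart
- tongs_jaw (a point): middle of the space between the jaws, fixed in the tongs: 100 mm ahead (+x) of their origin, 11 mm above their underside. The jaws are flat plates 4 mm thick and 22 mm tall, from x = +70 to +115 mm, 80 mm apart inside (88 outside) when open; narrowing the grip by 1 mm narrows them by about 2.2 mm
- tongs_arm_l (a joint): closing angle of the left tong arm in rad: 0 open, about 0.08 with the jaws on the roll, 0.21 shut; the right arm follows equally
- oblong: oblong bread roll, 95 by 34 by 28 mm, not to be disturbed; origin at the centre of its underside, x along its length
- glass_a: stemmed wine glass, 74 mm wide, 205 mm tall, at the back; bystander; origin at its foot
- glass_b: stemmed wine glass like the other, at the back; bystander; origin at its foot
- candle: pillar candle in a brass dish, 70 mm wide, 62 mm tall; bystander; origin at its foot
- cork: wine cork lying down, 24 mm thick, 44 mm long; bystander; origin under its middle
- knife: butter knife lying flat, 170 mm long; bystander; origin under its middle

How it is judged:
On the way, in this order (a step that is already met when the one before it is completed fails the run):
1. all three jars stand in pockets of the board, released ((horizontal distance between jar_a and board_hole0 below 0.008 m or horizontal distance between jar_a and board_hole1 below 0.008 m or horizontal distance between jar_a and board_hole2 below 0.008 m) and z of each of jar_a, jar_b, jar_c in the frame of board below 0.012 m and angle between each of jar_a, jar_b, jar_c's own z axis and vertical below 0.1 rad and (horizontal distance between jar_b and board_hole0 below 0.008 m or horizontal distance between jar_b and board_hole1 below 0.008 m or horizontal distance between jar_b and board_hole2 below 0.008 m) and (horizontal distance between jar_c and board_hole0 below 0.008 m or horizontal distance between jar_c and board_hole1 below 0.008 m or horizontal distance between jar_c and board_hole2 below 0.008 m) and contact force between the fingers and jar_a below 0.2 N and contact force between the fingers and jar_b below 0.2 N and contact force between the fingers and jar_c below 0.2 N), for 0.2 s.
2. the round roll is held up in the tongs, at least 7 cm above its slab (height (world z) of roll above 0.084 m and contact force between tongs and roll above 0.5 N and distance between roll_center and tongs_jaw below 0.035 m and contact force between the fingers and tongs above 2 N), for 0.2 s.
At the end, for the whole second after the job is handed in: All 3 jars upright (0.1 rad) in pockets (within 8 mm of centre, 4 mm of floor), untouched. Fingers hold the tongs (>2 N), tongs hold the round roll (>0.5 N, centre within 35 mm of mid-jaw), its underside over 84 mm above the table, still; roll and tongs clear of slab and oblong roll (all of step 1 and all of step 2 and linear speed of roll below 0.05 m/s and contact force between each of slab, the fingers, oblong and roll below 0.1 N and contact force between each of slab, oblong and tongs below 0.1 N); the arm keeps its last pose, push and grip.
It fails at once if the fingers or arm touch the round roll (contact force between any of the fingers, the arm and roll above 0.3 N).
It fails at once if a bystander is pushed aside or tipped (3 cm; oblong roll 2 cm; tilt 0.5 rad) (distance of any of glass_a, glass_b, candle, cork, knife from where it was at the start of the episode above 0.03 m or distance of oblong from where it was at the start of the episode above 0.02 m or angle between any of glass_a, glass_b, candle's own z axis and vertical above 0.5 rad).
It fails at once if a jar is tipped over (angle between any of jar_a, jar_b, jar_c's own z axis and vertical above 0.8 rad).
It also fails if it takes over 72 s, if anything falls off the work surface, if the arm or the gripper's body presses on something with over 40 N, if the wrist force passes 120 N, or if a joint passes its speed limit or range.

### The arm

A 6-joint arm with a two-finger parallel gripper is mounted at the origin on the work surface. World frame = base frame: x ahead of the robot, y to its left, z up, the work surface at z = 0. Lengths are in m, angles in rad, forces in N, time in s.
With the tool pointing down it reaches from about 0.2 to 0.875 m from the base axis. Payload 3.4 kg.
Tool frame: the origin (TCP) lies between the finger pads; the fingertips stand r.nose_length ahead of it and the grasp point (between the pads) lies 11 mm behind it (r.nose_length is the distance from the TCP to the fingertips, in m); z points along the fingers, y is the line along which they close (so a half turn about z gives the same grasp; the last joint's range is limited). The gripper opens to 94 mm and grips with 3 to 60 N. Pads are 16 mm wide; open, the fingers measure 119 mm over their backs; the gripper's body (75 mm by 177 mm) begins 78 mm behind the grasp point.
Start: joints at [-1.24, 0.276, 1.505, -0, 1.361, -0.121], TCP at [0.251, -0.517, 0.213] pointing down, gripper open.
Joint ranges: [-2.89, 2.89], [-0.75, 2.08], [0.22, 2.7], [-1.18, 4.32], [0.11, 2.71], [-2.7, 2.7]. Speed limits (rad/s): [2.57, 2.57, 3.14, 3.14, 3.14, 3.14].

### API

Orientations are given as a unit quaternion [w, x, y, z].
In Python, from plant import r gives the robot as it stands. Calls block until the motion is done:
- r.move_to(position, orientation): joint-space move of the TCP to a pose.
- r.move_l(position, rot=None, vel=0.15, guard=None): straight line of the TCP; rot=None keeps the orientation; vel is the mean speed in m/s. With guard (N) it stops when the force on the tool has changed by that much, and returns True; else False.
- r.movej(angles): joint-space move.
- r.gripper_to(opening, f_grip=None): finger opening in m; f_grip is the grip in N (None keeps the last); returns when the fingers have stopped.
- r.hold(seconds).
- r.inverse_kinematics(position, orientation): joint angles nearest the present ones, or None.
- r.sense(): the state.
- r.snapshot(name): name is "side" or "top"; returns (picture, depth): 480x640x3 uint8, red, green, blue; 480x640 float32, m along the optical axis (not along the pixel's ray), 0 where there is no reading.
- r.get_calibration(name): a dict with "fx", "fy", "cx", "cy" (pixels), "position" and "orientation" of the camera in the world. Camera axes: x right, y down, z forward; pixel columns grow to the right and rows downward; lengths in m; the calibration is good to about 2 mm. A picture is of the moment at which its call begins. get_calibration takes no time and is no camera call.
A pose or a line that the arm cannot do raises r.PlanningError and nothing moves.
- r.sign_off(): hands the job in; it is judged then, once.
Trained networks look in the newest picture that a camera, given by its name, has taken for a name from the list of things; names that differ only in an ending like _2 or _b are one class to them, and where a whole thing is asked for, a point or a joint stands for the part that bears it (a point fixed in the world has none). Each returns a list of dicts, best first, with "conf" (0 to 1); they miss things now and then, are a little off and sometimes report something else, mostly with a low value. They report only what shows in the picture. A call takes as long as a camera call.
- r.spot_in(name, camera): "centre" ([column, row] in pixels, amid what is visible of it).
- r.pinpoint(name, camera): "centre" ([column, row] in pixels: a listed point, or the origin of a listed thing).
The state is a dict: "t": time; "joints": joint angles; "dq": joint speeds; "joint_efforts": joint torques, N m; "ee_pos": TCP position; "tool_rot": TCP orientation; "wrist_force": force on the tool from outside, world axes, zero at the start; "torque": the same for the moment, N m; "opening": finger opening in m; "finger_force": force on a finger pad.
Only numpy, scipy, OpenCV 4.12 (cv2) and the standard library are available. Lean on these libraries where they do the work, as an engineer would, in place of code of your own. Each camera call takes 0.05 s, during which the arm holds its last target. There are 200 camera calls.

## Working session

There is one attempt and no reset: what is moved stays moved. The work goes in short steps, each a Python script; the robot and the scene stay as the last script left them, time stands still between calls to the robot, and variables do not carry over. Pictures are saved under pics/ and viewed, at most 10 in all, crops included, and the job is handed in when it is done.

```bash
ls; mkdir -p pics
python3 - <<'E'
from plant import r
import cv2
for c in ("top","side"):
    p,d=r.snapshot(c); cv2.imwrite(f"pics/{c}0.png",p[:,:,::-1]); print(c,r.get_calibration(c))
    for n in ["jar_a","board","tray","slab","roll","tongs","oblong","board_hole0","board_hole1","board_hole2","tongs_grip","tongs_jaw","roll_center"]:
        print(n,[(x["conf"],x["centre"]) for x in r.pinpoint(n,c)][:4])
print(r.nose_length,r.sense())
E
```

```text
pics
plant.py
top {'fx': 555.3677212280787, 'fy': 555.3677212280787, 'cx': 328.38890173636423, 'cy': 241.2727249392852, 'position': array([ 0.34750588, -0.04374265,  1.07996028]), 'orientation': array([ 0.06846793, -0.69803084,  0.70978715, -0.0653246 ])}
jar_a [(0.94, [266.3, 290.9]), (0.83, [324.7, 287.1]), (0.63, [155.0, 269.4])]
board [(0.73, [153.9, 268.6])]
tray [(0.7, [258.6, 213.5]), (0.67, [297.6, 294.4]), (0.23, [455.7, 264.2])]
slab [(0.84, [289.7, 213.5])]
roll [(0.82, [263.4, 214.0]), (0.7, [281.5, 133.8]), (0.62, [327.1, 287.9]), (0.2, [271.1, 295.3])]
tongs [(0.63, [316.6, 205.3]), (0.62, [451.2, 271.6])]
oblong [(0.73, [289.4, 213.5]), (0.62, [315.4, 205.6])]
board_hole0 [(0.84, [158.8, 228.7]), (0.82, [153.1, 267.5]), (0.57, [145.8, 304.0])]
board_hole1 [(0.84, [158.8, 228.7]), (0.82, [153.1, 267.5]), (0.57, [145.8, 304.0])]
board_hole2 [(0.84, [158.8, 228.7]), (0.82, [153.1, 267.5]), (0.57, [145.8, 304.0])]
tongs_grip [(0.59, [453.9, 264.3]), (0.35, [255.9, 208.7])]
tongs_jaw [(0.6, [287.3, 214.3])]
roll_center [(0.76, [257.3, 210.8])]
side {'fx': 594.033893461561, 
[... 998 characters left out ...]
5.4])]
0.008 {'t': 1.4, 'joints': array([-1.23997985e+00,  2.75923936e-01,  1.50490457e+00, -4.31079977e-06,
        1.36070054e+00, -1.20961598e-01]), 'dq': array([-0.00045911,  0.00163324, -0.00042041,  0.00024073,  0.00030871,
       -0.00012926]), 'joint_efforts': array([-2.05950564e-03, -4.04470789e+01, -2.37500668e+01,  7.01252860e-02,
        2.49992026e-02,  2.08417347e-06]), 'ee_pos': array([ 0.25104991, -0.51733687,  0.21347752]), 'tool_rot': array([3.18519823e-05, 9.74595270e-01, 2.23973342e-01, 1.23478982e-06]), 'wrist_force': array([0.31836971, 0.21643368, 0.11842686]), 'torque': array([-0.00792724, -0.00846116, -0.03445771]), 'finger_force': 0.0, 'opening': 0.09445777360807985}
```

View pics/top0.png

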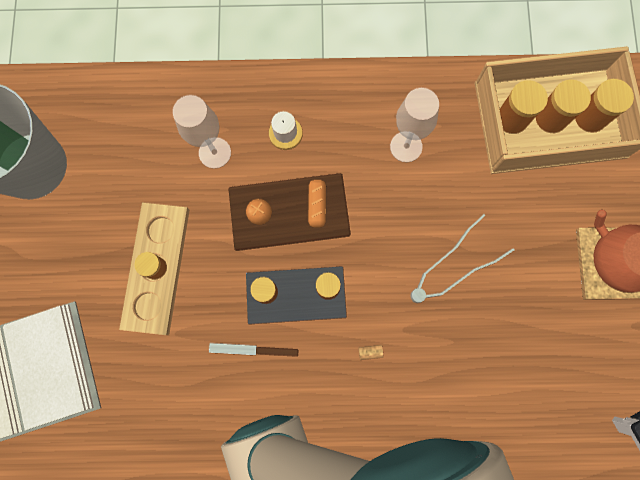

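View pics/side0.png

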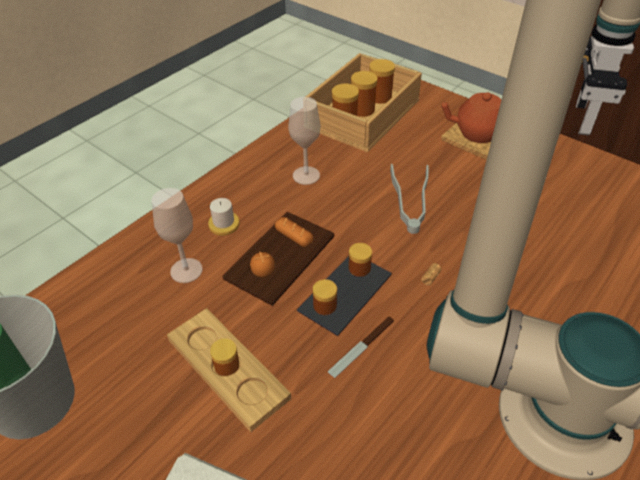

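The top view shows the tray jars at (263,290) and (328,285). The board is at (154,268), with empty pockets at (159,230) and (145,305). The round roll is at (258,211), and the oblong roll at (317,203) stands clear of it. The tongs' hub is at (419,295) and their jaws end at (484,215) and (514,250). The side view agrees with this. Next I measure them.

```bash
cat > h.py <<'E'
import numpy as np, cv2
from scipy.spatial.transform import Rotation as R
from plant import r
def cam(c):
    k=r.get_calibration(c); q=k["orientation"]
    return k, R.from_quat([q[1],q[2],q[3],q[0]]).as_matrix(), np.array(k["position"])
def plane(uv,z,c="top"):          # pixel -> world point on height z
    k,M,p=cam(c); uv=np.atleast_2d(uv).astype(float)
    d=np.c_[(uv[:,0]-k["cx"])/k["fx"],(uv[:,1]-k["cy"])/k["fy"],np.ones(len(uv))]@M.T
    return p+d*((z-p[2])/d[:,2])[:,None]
def cloud(d,c="top"):             # depth image -> world points
    k,M,p=cam(c); v,u=np.indices(d.shape)
    return np.stack([(u-k["cx"])/k["fx"]*d,(v-k["cy"])/k["fy"]*d,d],-1)@M.T+p
def down(yaw):                    # tool down, closing line (tool y) at world angle yaw
    x=R.from_euler("z",yaw-np.pi/2)*R.from_euler("x",np.pi)
    q=x.as_quat(); return np.array([q[3],q[0],q[1],q[2]])
E
python3 - <<'E'
from h import *
np.set_printoptions(precision=4,suppress=True)
S={}
for c in ("top","side"):
    p,d=r.snapshot(c); P=cloud(d,c); S[c]=P
    Z=P[...,2]; ok=d>0
    # table height check
    hsv=cv2.cvtColor(p,cv2.COLOR_RGB2HSV)
    brass=((hsv[...,0]>17)&(hsv[...,0]<28)&(hsv[...,1]>130)&(hsv[...,2]>120)&ok&(Z>.05)&(Z<.075)).astype(np.uint8)
    n,L,st,ce=cv2.connectedComponentsWithStats(brass)
    for i in range(1,n):
        if st[i,4]>60: print(c,"cap",st[i],plane(ce[i],.063,c)[0],"Z",np.median(Z[L==i]))
P=S["top"]; Z=P[...,2]
def reg(u0,u1,v0,v1,z0,z1):
    m=np.zeros(Z.shape,bool); m[v0:v1,u0:u1]=True
    return m&(Z>z0)&(Z<z1)
print("table noise",np.std(Z[380:400,200:340]),np.median(Z[380:400,200:340]))
for n,a in dict(board=(110,200,195,345,.004,.03),slab=(220,360,165,260,.008,.02),tray=(240,355,258,330,.004,.02)).items():
    m=reg(*a); rc=cv2.minAreaRect(P[m][:,:2].astype(np.float32)*1000); print(n,rc,np.median(Z[m]))
m=reg(240,277,193,230,.02,.07); print("roll",P[m].mean(0),Z[m].max(), (P[m].max(0)+P[m].min(0))/2,np.ptp(P[m],0))
m=reg(300,335,175,232,.02,.07); print("oblong",cv2.minAreaRect(P[m][:,:2].astype(np.float32)*1000))
m=reg(405,525,205,305,.008,.05); q=P[m][:,:2].astype(np.float32)
print("tongs",m.sum(),cv2.minAreaRect(q*1000), Z[m].max())
p,d=r.snapshot("top")
cv2.imwrite("pics/tongs.png",cv2.resize(p[200:310,400:530,::-1],None,fx=5,fy=5,interpolation=cv2.INTER_CUBIC))
for n in("glass_a","candle","cork"): print(n,[plane(x["centre"],0)[0] for x in r.pinpoint(n,"top") if x["conf"]>.4])
E
```

```text
top cap [135 252  24  25 465] [0.506  0.2973 0.063 ] Z 0.06337196623023811
top cap [316 273  25  25 475] [ 0.4613 -0.038   0.063 ] Z 0.06335046602448702
top cap [251 277  25  25 475] [0.4551 0.0814 0.063 ] Z 0.06322602003605127
side cap [349 243  23  19 345] [ 0.4594 -0.036   0.063 ] Z 0.06397658672918716
side cap [313 279  24  22 406] [0.4534 0.0829 0.063 ] Z 0.0638074489774087
side cap [210 338  27  26 511] [0.5043 0.2982 0.063 ] Z 0.06410625199967812
table noise 0.07341776028257019 0.0004040697997063081
board ((506.6241149902344, 301.611328125), (299.1424865722656, 176.92758178710938), 1.745166301727295) 0.01924317419959598
slab ((615.100341796875, 37.200714111328125), (130.9219970703125, 230.07778930664062), 6.511366844177246) 0.014245779066313191
tray ((452.49853515625, 22.571060180664062), (222.61358642578125, 137.3779296875), 89.03385925292969) 0.00832633032107255
roll [0.6059 0.092  0.0478] 0.05907303096187966 [0.6081 0.0936 0.0422] [0.0467 0.0486 0.0337]
oblong ((631.679931640625, -14.992305755615234), (51.308780670166016, 109.61446380615234), 82.05013275146484)
tongs 655 ((496.96905517578125, -287.4462890625), (88.95006561279297, 214.50502014160156), 38.52993392944336) 0.027843009203341484
glass_a [array([ 0.7432, -0.1959,  0.    ]), array([0.7471, 0.1847, 0.    ]), array([0.4309, 0.3129, 0.    ])]
candle [array([0.7824, 0.0442, 0.    ])]
cork [array([ 0.3347, -0.115 ,  0.    ])]
```

View pics/tongs.png

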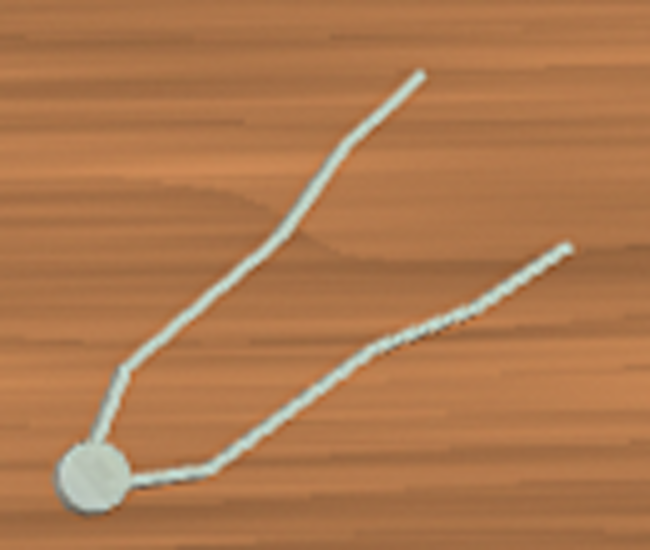

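Run:
```python
from h import *
np.set_printoptions(precision=4,suppress=True)
for c,(u0,u1,v0,v1) in dict(top=(110,200,195,345),side=(160,300,300,430)).items():
    p,d=r.snapshot(c); P=cloud(d,c); Z=P[...,2]-(0.0004 if c=="top" else 0.0008)
    m=np.zeros(Z.shape,np.uint8); m[v0:v1,u0:u1]=1
    m&=((Z>.0155)&(Z<.0235)).astype(np.uint8)
    m=cv2.morphologyEx(m,cv2.MORPH_OPEN,np.ones((3,3),np.uint8))
    n,L,st,ce=cv2.connectedComponentsWithStats(m); i=1+np.argmax(st[1:,4]); m=(L==i).astype(np.uint8)
    cs,_=cv2.findContours(m,cv2.RETR_EXTERNAL,cv2.CHAIN_APPROX_NONE)
    w=plane(max(cs,key=len)[:,0],.02,c)[:,:2]
    print(c,"rect",cv2.minAreaRect((w*1000).astype(np.float32)))
    full=np.zeros_like(m); cv2.drawContours(full,cs,-1,1,-1)
    n,L,st,ce=cv2.connectedComponentsWithStats(full&(1-m))
    for j in range(1,n):
        if st[j,4]>80:
            q=plane(np.argwhere(L==j)[:,::-1],.02,c)[:,:2]*1000
            print("hole",st[j],cv2.minEnclosingCircle(q.astype(np.float32)),q.mean(0))
    h=r.pinpoint("board_hole0",c); print([(x["conf"],plane(x["centre"],.02,c)[0]) for x in h])
    h=r.pinpoint("roll_center",c); print("rollc",[(x["conf"],plane(x["centre"],.032,c)[0]) for x in h[:2]])
t=plane([[418.6,295.4],[484.4,214.6],[514,249.4]],.022); j=(t[1]+t[2])/2
a=j-t[0]; print(t,"ang",np.degrees(np.arctan2(a[1],a[0])),np.hypot(*a[:2]),np.linalg.norm(t[1]-t[2]),"grip",t[0]+a/np.linalg.norm(a)*.085)
```

```text
top rect ((505.9917297363281, 297.0128479003906), (91.69744873046875, 249.85484313964844), 82.7235107421875)
hole [145 216  34  28 593] ((581.6732788085938, 284.6067810058594), 33.066776275634766) [580.7354 286.4941]
hole [129 288  33  33 596] ((434.3658447265625, 308.8212890625), 32.77384567260742) [431.8928 306.8577]
[(0.73, array([0.5784, 0.2896, 0.02  ])), (0.55, array([0.4325, 0.3082, 0.02  ])), (0.55, array([0.5025, 0.2928, 0.02  ]))]
rollc [(0.62, array([0.6081, 0.0348, 0.032 ])), (0.58, array([0.6093, 0.092 , 0.032 ]))]
side rect ((505.42718505859375, 297.7571716308594), (91.48639678955078, 253.10183715820312), 82.87158966064453)
hole [ 183  326   62   51 1431] ((542.8031005859375, 288.98602294921875), 64.39500427246094) [539.4114 289.007 ]
hole [235 376  33  28 640] ((432.4242858886719, 306.7284851074219), 28.52480125427246) [431.3229 307.2705]
[(0.92, array([0.508 , 0.2973, 0.02  ])), (0.92, array([0.5816, 0.2846, 0.02  ])), (0.7, array([ 0.6194, -0.0225,  0.02  ])), (0.63, array([0.4284, 0.302 , 0.02  ]))]
rollc [(0.61, array([0.6144, 0.0958, 0.032 ]))]
[[ 0.4427 -0.2106  0.022 ]
 [ 0.5983 -0.3464  0.022 ]
 [ 0.5283 -0.3987  0.022 ]] ang -53.325214551466466 0.20193759430102332 0.08733667789888852 grip [ 0.4934 -0.2787  0.022 ]
```

```bash
cat >> h.py <<'E'
BY=np.radians(82.8)
def pick(j,yaw=BY):
    q=down(yaw)
    r.move_to([j[0],j[1],.12],q); r.move_l([j[0],j[1],.035],vel=.15)
    r.gripper_to(.03,15); s=r.sense(); print("grip",s["opening"],s["finger_force"],s["t"])
    r.move_l([j[0],j[1],.13],vel=.2)
def place(h):
    r.move_l([h[0],h[1],.13],vel=.3); r.move_l([h[0],h[1],.055],vel=.15)
    g=r.move_l([h[0],h[1],.036],vel=.04,guard=6)
    s=r.sense(); print("guard",g,s["ee_pos"],s["wrist_force"],s["t"]); return s["ee_pos"][2]<.041
E
python3 - <<'E'
from h import *
print(r.inverse_kinematics([.4543,.0821,.12],down(BY)),r.inverse_kinematics([.4543,.0821,.12],down(BY-np.pi)))
from scipy.spatial.transform import Rotation as R
q=down(BY);print(R.from_quat([q[1],q[2],q[3],q[0]]).as_matrix().round(2))
pick([.4543,.0821])
if place([.5801,.2877]):
    r.gripper_to(.070); r.move_l([.5801,.2877,.13],vel=.25)
print(r.sense()["t"],r.sense()["joints"])
E
```

```text
[ 2.78884374e-02  1.83427683e-01  1.88358423e+00 -4.44089210e-16
  1.07458074e+00  1.72434847e+00] [ 0.02788844  0.18342768  1.88358423  0.          1.07458074 -1.41724418]
[[ 0.99 -0.13 -0.  ]
 [-0.13 -0.99 -0.  ]
 [ 0.    0.   -1.  ]]
grip 0.04600966386223759 15.000072575930972 5.8
guard False [0.58004757 0.28773905 0.03577671] [ 0.13328441  0.22587565 -1.56485775] 8.65
9.7583 [ 3.53030991e-01  4.35259906e-01  1.47011152e+00 -2.87917477e-05
  1.23585493e+00  2.04948265e+00]
```

Run:
```python
from h import *
r.gripper_to(.09)
pick([.4603,-.0370])
if place([.4314,.3068]):
    r.gripper_to(.070); r.move_l([.4314,.3068,.13],vel=.25)
r.move_l([.40,-.05,.2],vel=.4)
p,d=r.snapshot("side"); cv2.imwrite("pics/s1.png",p[200:480,:420,::-1]); P=cloud(d,"side");Z=P[...,2]
p,d=r.snapshot("top"); cv2.imwrite("pics/t1.png",p[:,:,::-1])
hsv=cv2.cvtColor(p,cv2.COLOR_RGB2HSV)
b=((hsv[...,0]>17)&(hsv[...,0]<28)&(hsv[...,1]>130)&(hsv[...,2]>120)&(cloud(d)[...,2]>.05)&(cloud(d)[...,2]<.085)).astype(np.uint8)
n,L,st,ce=cv2.connectedComponentsWithStats(b)
for i in range(1,n):
    if st[i,4]>60: print(plane(ce[i],.063)[0],np.median(cloud(d)[...,2][L==i]))
print(r.sense()["t"])
```

```text
grip 0.045357137207146674 14.998879408235553 13.05
guard False [0.43136374 0.30681541 0.03584683] [-0.2499588   0.28285974 -1.82108823] 16.25
[0.58101693 0.28776489 0.063     ] 0.06324772270210266
[0.50599529 0.29729259 0.063     ] 0.06313630344356413
[0.43298024 0.30650875 0.063     ] 0.0631526279063831
18.5167
```

View pics/s1.png

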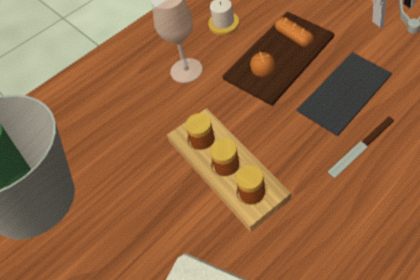

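All three jars stand in their pockets, with caps at (199,124), (224,149) and (250,178) in the crop and z = 63 mm as expected. Next come the roll position and the tongs.

Run:
```python
from h import *
np.set_printoptions(precision=4,suppress=True)
for c,(u0,u1,v0,v1) in dict(top=(238,280,190,232),side=(240,282,240,288)).items():
    p,d=r.snapshot(c); P=cloud(d,c); Z=P[...,2]
    m=np.zeros(Z.shape,bool); m[v0:v1,u0:u1]=True; m&=(Z>.026)&(Z<.06)
    q=P[m]
    from scipy.optimize import least_squares
    # fit vertical-axis surface of revolution approx: upper part as sphere-like ellipsoid
    f=lambda a:np.hypot((q[:,0]-a[0])/a[2],np.hypot((q[:,1]-a[1])/a[2],(q[:,2]-.032)/a[3]))-1
    s=least_squares(f,[.608,.092,.025,.022],loss="soft_l1",f_scale=.05); 
    top=q[q[:,2]>.046]; print(c,m.sum(),s.x,"top part mean",top.mean(0),"max",q[:,2].max(),"bbox",(q.max(0)+q.min(0))/2,np.ptp(q,0))
for g in ("glass_a","glass_b"): pass
for y0 in (0,np.pi):
  for pos,y in (([.493,-.2793,.1],36.7),([.508,.093,.031],90),([.508,.093,.18],90)):
    print(pos,y,r.inverse_kinematics(pos,down(np.radians(y)+y0)))
```

```text
top 531 [0.6099 0.0942 0.0256 0.0242] top part mean [0.6083 0.0936 0.0514] max 0.05828198913211624 bbox [0.608  0.0935 0.0423] [0.0474 0.0487 0.032 ]
side 469 [0.6098 0.0933 0.0254 0.0258] top part mean [0.6056 0.0968 0.0521] max 0.0586390509392527 bbox [0.6073 0.0943 0.0425] [0.0499 0.048  0.0324]
[0.493, -0.2793, 0.1] 36.7 [-0.6382  0.3491  1.6963 -0.      1.0962  1.8628]
[0.508, 0.093, 0.031] 90 [ 0.0463  0.3619  1.891  -0.      0.8887  1.6171]
[0.508, 0.093, 0.18] 90 [ 0.0463  0.2101  1.6821 -0.      1.2494  1.6171]
[0.493, -0.2793, 0.1] 36.7 [-0.6382  0.3491  1.6963  0.      1.0962 -1.2788]
[0.508, 0.093, 0.031] 90 [ 0.0463  0.3619  1.891   0.      0.8887 -1.5245]
[0.508, 0.093, 0.18] 90 [ 0.0463  0.2101  1.6821  0.      1.2494 -1.5245]
```

Run:
```python
from h import *
np.set_printoptions(precision=4,suppress=True)
q=down(np.radians(36.7)); o=[.493,-.2793]
r.gripper_to(.094); r.move_to([*o,.09],q)
print(r.move_l([*o,.010],vel=.1,guard=8),r.sense()["ee_pos"])
r.gripper_to(.0525,20); s=r.sense(); print("grip",s["opening"],s["finger_force"],s["t"])
r.move_l([*o,.06],vel=.1)
r.move_l([*o,.16],vel=.2); s=r.sense(); print("grip",s["opening"],s["finger_force"],s["t"])
r.move_to([.43,.094,.16],down(np.pi/2)); s=r.sense(); print("grip",s["opening"],s["finger_force"],s["ee_pos"],s["t"])
for c in("top","side"):
    p,d=r.snapshot(c); cv2.imwrite(f"pics/{c}2.png",p[:,:,::-1]); np.save(f"pics/{c}2.npy",d)
```

```text
False [ 0.4935 -0.2795  0.0106]
grip 0.05255326426748852 8.176299333572388 21.9833
grip 0.052709020768174596 7.802697569131851 23.2833
grip 0.0523569812275755 7.803183943033218 [0.4307 0.0934 0.1599] 24.6917
```

View pics/top2.png

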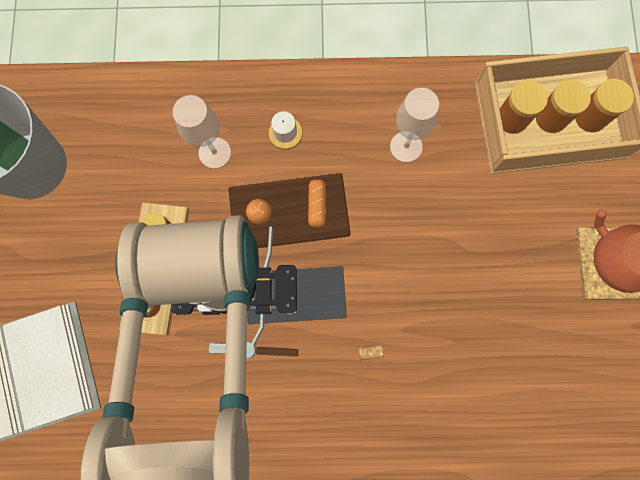

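View pics/side2.png

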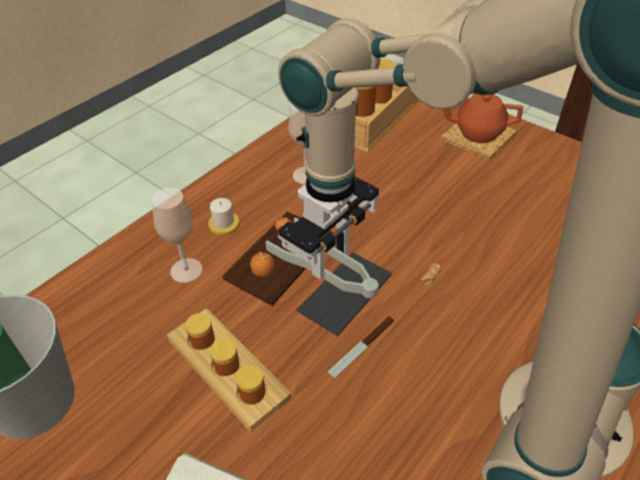

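The tongs are held. In the top view the hub is at (249,350) and the right jaw tip at (271,228). In the side view the hub is at (369,287) and the left jaw tip at (267,244). I check their yaw and tilt by depth.

Run:
```python
from h import *
np.set_printoptions(precision=4,suppress=True)
for c in("top","side"):
    d=np.load(f"pics/{c}2.npy"); P=cloud(d,c)
    print(c,"table/slab z bias",np.median(P[275:285,305:335,2]) if c=="top" else "")
    x,y,z=P[...,0],P[...,1],P[...,2]
    for n,m in dict(hub=(abs(x-.345)<.014)&(abs(y-.093)<.014),jawR=(x>.495)&(x<.56)&(y<.075)&(y>.03),jawL=(x>.495)&(x<.56)&(y>.11)&(y<.155)).items():
        q=P[m&(z>.12)&(z<.21)&(d>0)]
        if len(q): print(c,n,len(q),q.min(0),np.median(q,0),q.max(0), "\n slope dy/dx, dz/dx of top edge", np.polyfit(q[:,0],q[:,1],1)[0], np.polyfit(q[:,0],q[:,2],1)[0])
```

```text
top table/slab z bias 0.008768792388159863
top hub 150 [0.3333 0.0804 0.1511] [0.3462 0.0872 0.1716] [0.3589 0.0943 0.1751] 
 slope dy/dx, dz/dx of top edge -0.12740748517765452 -0.004993934826774915
top jawR 129 [0.495  0.0538 0.1479] [0.5202 0.0564 0.171 ] [0.5483 0.0629 0.1756] 
 slope dy/dx, dz/dx of top edge -0.07382189942685104 0.007441750583525231
side table/slab z bias 
side hub 304 [0.3314 0.0803 0.1511] [0.3443 0.0991 0.1714] [0.3588 0.107  0.1771] 
 slope dy/dx, dz/dx of top edge 0.04010256109273624 0.15264093691670413
side jawR 13 [0.5396 0.0537 0.167 ] [0.545  0.0558 0.1716] [0.5496 0.0585 0.1765] 
 slope dy/dx, dz/dx of top edge -0.2590947602168111 -0.654454468566223
side jawL 241 [0.495  0.1223 0.1492] [0.5203 0.1306 0.1656] [0.5494 0.1344 0.1751] 
 slope dy/dx, dz/dx of top edge 0.07159837237602049 -0.005005795725027081
```

Run:
```python
from h import *
np.set_printoptions(precision=4,suppress=True)
t=[.508,.0935]
r.move_l([*t,.16],vel=.15); r.move_l([*t,.09],vel=.15)
print(r.move_l([*t,.0316],vel=.08,guard=5),r.sense()["ee_pos"],r.sense()["wrist_force"])
r.gripper_to(.03,22); s=r.sense(); print("grip",s["opening"],s["finger_force"],s["t"])
r.hold(.3); r.move_l([*t,.06],vel=.05); r.move_l([*t,.14],vel=.08); r.hold(.5)
s=r.sense(); print("grip",s["opening"],s["finger_force"],s["ee_pos"],s["t"])
for c in("top","side"):
    p,d=r.snapshot(c); P=cloud(d,c); hsv=cv2.cvtColor(p,cv2.COLOR_RGB2HSV)
    m=(abs(P[...,0]-.609)<.035)&(abs(P[...,1]-.094)<.035)&(P[...,2]>.08)&(P[...,2]<.2)&(hsv[...,1]>100)&(hsv[...,0]<20)
    print(c,m.sum(),P[m].min(0) if m.any() else "",P[m].max(0) if m.any() else "")
    if c=="side": cv2.imwrite("pics/side3.png",cv2.resize(p[150:420,150:450,::-1],None,fx=2,fy=2))
```

```text
False [0.5085 0.0935 0.032 ] [-0.8016  0.2044 -1.004 ]
grip 0.043405930336080124 21.98133498430252 27.275
grip 0.04326646041411082 21.97410821914673 [0.508  0.0935 0.1399] 29.9417
top 33 [0.592  0.071  0.1298] [0.6217 0.0762 0.1561]
side 8 [0.6127 0.1134 0.1285] [0.6289 0.1214 0.1526]
```

View pics/side3.png

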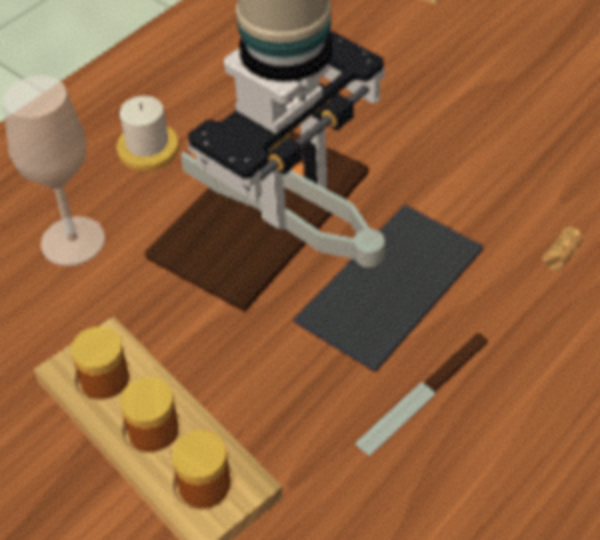

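The slab spot at (245,235) is bare, and the opening is holding at 43 mm, so the roll should be in the jaws. The gripper hides it here, so I check from the top.

Run:
```python
from h import *
p,d=r.snapshot("top"); cv2.imwrite("pics/top4.png",cv2.resize(p[150:350,180:360,::-1],None,fx=3,fy=3))
print([(x["conf"],x["centre"]) for x in r.pinpoint("roll","top")],[(x["conf"],x["centre"]) for x in r.pinpoint("oblong","top")])
P=cloud(d); hsv=cv2.cvtColor(p,cv2.COLOR_RGB2HSV)
m=(hsv[...,0]<16)&(hsv[...,1]>140)&(P[...,2]>.06)&(P[...,2]<.2)&(P[...,0]>.55)&(P[...,0]<.68)&(abs(P[...,1]-.08)<.1)
print(m.sum(),P[m].min(0),np.median(P[m],0),P[m].max(0),np.argwhere(m).mean(0))
s=r.sense();print(s["wrist_force"],s["t"])
```

```text
[(0.45, [252.4, 200.8])] [(0.72, [317.4, 206.7])]
32 [0.59204876 0.07065106 0.12914249] [0.60506666 0.07239221 0.148293  ] [0.62155751 0.07639163 0.15361737] [197.6875 262.3125]
[ 0.47200981  1.22017393 -1.32239604] 30.1917
```

View pics/top4.png

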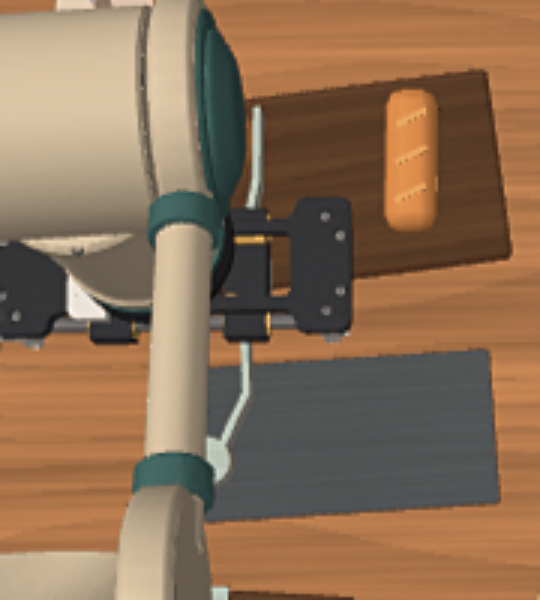

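The arm hides most of the roll in this view, and the oblong roll is undisturbed at (317,207). Four readings show that the round roll is held:
- **Opening:** it stays at 43 mm, where empty tongs would close to 21 mm.
- **Load:** the wrist carries about 0.3 N more, which fits a 40 g roll.
- **Pixels:** roll-coloured points appear between the jaws at z = 0.13–0.15 m.
- **Slab:** its spot is bare.

I hand the job in.

Run:
```python
from h import *
print(r.sign_off())
```

```text
the job is handed in; nothing more can be done
None
```

I handed in the job with all three jars standing in the board's pockets and the round roll held up in the tongs about 11 cm above its slab; the arm hid the roll in the last pictures, so that rests on the grip opening and wrist force, and no verdict came back.

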